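# Rehang the pottery templates on their peg stands

### The arm

A 6-joint arm with a two-finger parallel gripper is mounted at the origin on the work surface. World frame = base frame: x ahead of the robot, y to its left, z up, the work surface at z = 0. Lengths are in m, angles in rad, forces in N, time in s.
With the tool pointing down it reaches from about 0.4 to 0.825 m from the base axis. Payload 7 kg.
Tool frame: the origin (TCP) lies at the very end of the fingers, on their centre line; the grasp point (between the pads) lies 19 mm behind it (arm.pinch_z is the z of the grasp point in the tool frame, in m); z points along the fingers, y is the direction in which the jaws open and shut (so a half turn about z gives the same grasp; the last joint's range is limited). The gripper opens to 88 mm and grips with 3 to 60 N. Pads are 19 mm wide; open, the fingers measure 130 mm over their backs; the gripper's body (78 mm by 193 mm) begins 47 mm behind the grasp point.
Start: joints at [1.551, 0.359, 0.012, 0, -1.224, -0.288], TCP at [0.205, 0.643, 0.202] pointing down, gripper open.
Joint ranges: [-3.07, 3.07], [-1.43, 2.12], [-1.02, 1.25], [-3.03, 1.67], [-3.05, -0], [-3.03, 3.03]. Speed limits (rad/s): [2.39, 2.39, 3.01, 3.14, 3.14, 3.14].

### API

Orientations are given as [roll, pitch, yaw] about the fixed x, y, z axes, in that order (R = Rz(yaw) Ry(pitch) Rx(roll)).
In Python, from station import arm gives the robot as it stands.
- The arm moves only by the tool drive_tool, never from a script. Its argument "targets" is a list of rows, each a list of 6 numbers: the shift along the world's x, y, z in units of 0.04 m (1.0 is 0.04 m), then the turn, a rotation vector about the world's x, y, z in units of 6 degrees (1.0 is 6 degrees). In form: [[x, y, z, wx, wy, wz], ...]. A call has 1 to 5 rows; each row shifts and turns the commanded pose from where the row before left it; what a row does not reach is not made up. A row lasts 1/8 s, in which the tool goes at most 62.5 mm and 10.7 degrees, less where a joint would pass 70% of its speed; a pose out of reach is approached as far as the arm can. A call with a number of a shift or a turn outside -1 to 1 is refused whole. A call with a gripper value outside its range is refused whole. "claw" is the opening, from 0 (shut) to 1 (fully open), set as the call begins (left out, the last holds). The fingers move at their own pace and stop on an object; "newtons" is the grip in N (left out, the last holds). Time passes only in rows, so rows that do not move let the fingers close. It gives the time, the measured TCP pose, the force and the opening at its end, in the units of the state.
- arm.get_state(): the state, without advancing time (a new reading comes with each control period).
- arm.grab_frame(name): name is "scene" or "top" or "wrist"; returns (picture, depth): 420x560x3 uint8, red, green, blue; 420x560 float32, m along the optical axis (not along the pixel's ray), 0 where there is no reading.
- arm.get_calibration(name): a dict with "mtx" (3x3 intrinsics, pixels), "origin" and "rotation" of the camera in the world. Camera axes: x right, y up, looking along -z (the intrinsics and any distortion apply to the point x, -y, -z); pixel columns grow to the right and rows downward; lengths in m; the calibration is good to about 2 mm. A picture is of the moment at which its call begins: read the wrist's pose just before it. get_calibration takes no time and is no camera call; for the wrist camera it gives the pose at the moment of the call.
- arm.job_done(): hands the job in, once; it reports no verdict.
Trained networks look in the newest picture that a camera, given by its name, has taken for a name from the list of things; names that differ only in an ending like _2 or _b are one class to them, and where a whole thing is asked for, a point or a joint stands for the part that bears it (a point fixed in the world has none). Each returns a list of dicts, best first, with "score" (0 to 1); they miss things now and then, are a little off and sometimes report something else, mostly with a low value. They report only what shows in the picture. A call takes as long as a camera call. They do not tell look-alikes from the thing itself.
- arm.search_frame(target, camera): "point" ([x, y, z] in m, in the coordinates of the camera as it stood for that picture, good to about 4 mm: the middle of the surface that is visible of it).
- arm.cut_out(target, camera): "pixels" (420x560 bool, what is visible of it).
- arm.landmark_of(target, camera): "point" ([x, y, z] in m, in the coordinates of the camera as it stood for that picture, good to about 4 mm: a listed point, or the origin of a listed thing).
The state is a dict: "t": time; "q": joint angles; "qd": joint speeds; "joint_efforts": joint torques, N m; "eef_pos": TCP position; "ee_rot": TCP orientation; "force": force on the tool from outside, world axes, zero at the start; "moment": the same for the moment, N m; "width": finger opening in m.
Only numpy, scipy, OpenCV 4.12 (cv2) and the standard library are available. Lean on these libraries where they do the work, as an engineer would, in place of code of your own. Each camera call takes 0.05 s, during which the arm holds its last target. There are 200 camera calls.

### The job

The short plywood template has been hung on the tall peg stand, where the tall template belongs. First move the short template over to the low peg stand and leave it hanging there by its hole; then take the tall template out of the slotted block and hang it by its hole on the tall peg stand. Leave the spare template and everything else on the bench where it is.

Things in the scene. Friction and masses are not known exactly. Their poses are not given: they have to be found in the camera images.
- tall_template: 10 mm plywood profile template, upright. Origin: centre of bottom edge; z up, x the plate's normal (hole's axis), y across. Hole 32 mm wide, centre 55 mm below the top edge, mid-width: 39 mm of plain wood above it to pinch. 200 mm long, the longest: head 80 mm wide, waist 52, foot 74; about 110 g. Starts in one of the slotted block's slots.
- tall_template_hole (a point): centre of the tall template's hole (145 mm above its bottom edge, mid-thickness); axes as the template
- short_template: 10 mm plywood profile template, upright. Origin: centre of bottom edge; z up, x the plate's normal (hole's axis), y across. Hole 32 mm wide, centre 55 mm below the top edge, mid-width: 39 mm of plain wood above it to pinch. 130 mm long, the shortest: head 80 mm wide, foot 90 mm wide; about 80 g. Starts hanging on the tall stand's peg, 45 to 60 mm in front of the post.
- short_template_hole (a point): centre of the short template's hole (75 mm above its bottom edge, mid-thickness); axes as the template
- spare_template: 10 mm plywood profile template, upright. Origin: centre of bottom edge; z up, x the plate's normal (hole's axis), y across. Hole 32 mm wide, centre 55 mm below the top edge, mid-width: 39 mm of plain wood above it to pinch. 165 mm long: head 80 mm wide, tapering to 50 mm at the foot. Stands in the other slot of the slotted block and stays there.
- tall_stand: wooden peg stand, fixed to the bench. Origin: on the bench, under the front face of its post; -x is the way its peg points, z up. Foot 100 x 110 x 18 mm centred at the origin; post 28 x 34 mm on the +x side of the origin, top 207 mm above the bench; peg axis 200 mm above the bench.
- tall_stand_peg (a point): root of the tall stand's peg, on the peg's axis at the post's front face, axes as the stand. The peg is a level steel rod 10 mm in diameter, 90 mm long towards -x, its end turned up: that end (10 mm thick, centred 90 mm out) reaches 14 mm above the axis. A hung hole's centre rests about 11 mm below the axis.
- low_stand: wooden peg stand, fixed to the bench. Origin: on the bench, under the front face of its post; -x is the way its peg points, z up. Foot 100 x 110 x 18 mm centred at the origin; post 28 x 34 mm on the +x side of the origin, top 127 mm above the bench; peg axis 120 mm above the bench, too low for the tall template.
- low_stand_peg (a point): root of the low stand's peg, on the peg's axis at the post's front face, axes as the stand; peg of the same shape as the tall stand's (10 mm rod, 90 mm long towards -x, upturned end reaching 14 mm above the axis). It starts empty.
- slot_block: dark wooden block with two parallel slots, fixed to the bench. Origin: centre of its underside; base 170 (x) x 110 (y) x 12 mm. Slots run along y at x = -40 and +40 mm, about 12 mm wide, open at the ends; their floor is 12 mm and their side walls' top 48 mm above the bench, so a template is lifted 36 mm to clear.
- bottle: water bottle, clear plastic, 62 mm diameter, 190 mm high; origin at the centre of its underside
- brush_jar: white jar of brushes, 68 mm diameter, 100 mm high, with brushes up to about 165 mm; origin at the centre of its underside
- mug: white mug, 80 mm diameter, 90 mm high, handle at its +y; origin at the centre of its underside
- clay_paddle: wooden clay spatula 200 mm long, lying flat along its x; less than 30 mm high
- mallet: wooden mallet 200 mm long, lying flat along its x; less than 30 mm high
There are look-alikes about, which are no part of the job. Leave any red look-alike of the tall_template alone.

How it is judged:
On the way, in this order (a step that is already met when the one before it is completed fails the run):
1. the short template hangs by its hole on the low stand's peg, let go (x of short_template_hole in the frame of low_stand_peg between -0.086 and -0.008 m and y of short_template_hole in the frame of low_stand_peg between -0.01 and 0.01 m and z of short_template_hole in the frame of low_stand_peg between -0.016 and -0.004 m and angle between short_template's own z axis and vertical below 0.35 rad and linear speed of short_template below 0.03 m/s and angular speed of short_template below 0.3 rad/s and contact force between the fingers and short_template below 0.1 N), for 0.2 s.
2. the tall template hangs by its hole on the tall stand's peg, let go (x of tall_template_hole in the frame of tall_stand_peg between -0.086 and -0.008 m and y of tall_template_hole in the frame of tall_stand_peg between -0.01 and 0.01 m and z of tall_template_hole in the frame of tall_stand_peg between -0.016 and -0.004 m and angle between tall_template's own z axis and vertical below 0.35 rad and linear speed of tall_template below 0.03 m/s and angular speed of tall_template below 0.3 rad/s and contact force between the fingers and tall_template below 0.1 N), for 0.2 s.
At the end, for the whole second after the job is handed in: Both templates hang at rest and let go, the short one on the low stand's peg and the tall one on the tall stand's: hole centre 8 to 86 mm in front of the post, within 10 mm sideways of the peg's axis and 4 to 16 mm below it, the template within 0.35 rad of plumb, slower than 0.03 m/s and 0.3 rad/s (all of step 1 and all of step 2); the robot touches nothing.
It fails at once if the spare template is shifted by more than 30 mm or tipped (distance of spare_template from where it was at the start of the episode above 0.03 m or angle between spare_template's own z axis and vertical above 0.3 rad).
It fails at once if the bottle, brush jar or mug is shifted by more than 30 mm or tipped (distance of any of bottle, brush_jar, mug from where it was at the start of the episode above 0.03 m or angle between any of bottle, brush_jar, mug's own z axis and vertical above 0.3 rad).
It fails at once if the clay paddle or the mallet is shifted by more than 30 mm (distance of any of clay_paddle, mallet from where it was at the start of the episode above 0.03 m).
It also fails if it takes over 72 s, if anything falls off the work surface, if the arm or the gripper's body presses on something with over 40 N, if the wrist force passes 120 N, or if a joint passes its speed limit or range.

## Working session

There is one attempt and no reset: what is moved stays moved. The work goes in short steps, Python scripts to look and compute and a tool call to move; the robot and the scene stay as the last step left them, time stands still between calls to the robot, and variables do not carry over. Pictures are saved under pics/ and viewed, about 8 in all and at most 12, crops included, and the job is handed in when it is done.

Besides the shell and the picture viewer there is one more tool, called after ">>>" by a JSON object that holds its "op" and its "data", one argument or row to a line. drive_tool: Moves the arm, as the interface text tells. Shifts and turns lie within -1 to 1; 1 stands for 0.04 m of shift or 6 degrees of turn. Its arguments: {"type":"object","properties":{"targets":{"type":"array"},"claw":{"type":"number"},"newtons":{"type":"number"}},"required":["targets"]}

```bash
mkdir -p pics
cat > h.py <<'E'
import numpy as np, cv2
from station import arm
from scipy.spatial.transform import Rotation as R
def w(p,c):
    return np.array(c["rotation"])@np.array(p)+np.array(c["origin"])
def proj(P,c):
    q=np.array(c["rotation"]).T@(np.array(P)-np.array(c["origin"])); K=np.array(c["mtx"])
    v=K@np.array([q[0],-q[1],-q[2]]); return v[:2]/v[2]
def cloud(d,c,mask=None):
    m=d>0
    if mask is not None: m&=mask
    v,u=np.nonzero(m); z=d[v,u]; K=np.array(c["mtx"])
    x=(u-K[0,2])/K[0,0]*z; y=(v-K[1,2])/K[1,1]*z
    return np.stack([x,-y,-z],1)@np.array(c["rotation"]).T+np.array(c["origin"]),u,v
def save(n,im): cv2.imwrite("pics/"+n,im[...,::-1])
E
python3 - <<'E'
from h import *
for cam in("scene","top"):
    im,d=arm.grab_frame(cam);c=arm.get_calibration(cam); save(cam+"0.png",im)
    np.savez(cam+"0.npz",im=im,d=d)
    print(cam,np.round(c["origin"],3),np.array(c["mtx"])[0,0], c.keys())
    for n in ["tall_template","short_template","spare_template","tall_stand","low_stand","slot_block","tall_stand_peg","low_stand_peg","tall_template_hole","short_template_hole","bottle","brush_jar","mug"]:
        for r in arm.landmark_of(n,cam)[:4]:
            p=w(r["point"],c); print(n,round(r["score"],2),np.round(p,3),np.round(proj(p,c)))
print(arm.get_state())
E
```

```text
scene [ 1.395 -0.461  0.785] 467.70348868556044 dict_keys(['mtx', 'origin', 'rotation'])Traceback (most recent call last):
  File "<stdin>", line 8, in <module>
  File "h.py", line 8, in proj
    v=K@np.array([q[0],-q[1],-q[2]]); return v[:2]/v[2]
                  ~^^^
IndexError: invalid index to scalar variable.
```

```bash
python3 -c "
import cv2,numpy as np
" ; ls pics
```

```text
scene0.png
```

Run:
```python
from h import *
c=arm.get_calibration("scene");print(c); print(arm.landmark_of("tall_template","scene")[:2])
```

```text
{'mtx': array([[467.70348869,   0.        , 280.1418626 ],
       [  0.        , 467.70348869, 210.51952077],
       [  0.        ,   0.        ,   1.        ]]), 'origin': array([ 1.39452564, -0.46069711,  0.78508056]), 'rotation': array([0.95641954, 0.00666551, 1.04556568])}
[{'point': [0.0706, -0.2116, -1.0591], 'score': 0.73}, {'point': [0.0114, -0.1395, -1.147], 'score': 0.7}]
```

View pics/scene0.png

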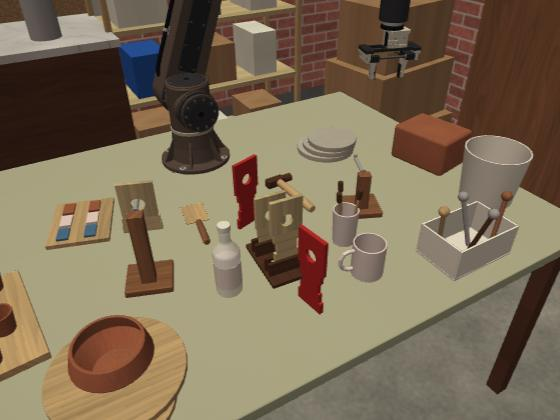

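The tall stand is at about (145,255), with the short template hung behind it at (137,205). The low stand is at (360,195), and the slot block with two plywood templates is at (280,240). Two red look-alikes stand at (245,190) and (313,270). The bottle is at (228,262), the jar at (346,222) and the mug at (368,257).

```bash
python3 - <<'E'
s=open('h.py').read().replace('np.array(c["rotation"])','RM(c)').replace('def w(','def RM(c): return R.from_euler("xyz",c["rotation"]).as_matrix()\ndef w(',1)
open('h.py','w').write(s)
E
python3 - <<'E'
from h import *
for cam in("scene","top"):
    im,d=arm.grab_frame(cam);c=arm.get_calibration(cam); save(cam+"0.png",im)
    np.savez(cam+"0.npz",im=im,d=d)
    print(cam,np.round(c["origin"],3),np.array(c["mtx"])[0,0])
    for n in ["tall_template","short_template","spare_template","tall_stand","low_stand","slot_block","tall_stand_peg","low_stand_peg","tall_template_hole","short_template_hole","bottle","brush_jar","mug"]:
        for r in arm.landmark_of(n,cam)[:4]:
            p=w(r["point"],c); print(n,round(r["score"],2),np.round(p,3),np.round(proj(p,c)))
print(arm.get_state(),arm.pinch_z)
E
```

```text
scene [ 1.395 -0.461  0.785] 467.70348868556044
tall_template 0.96 [ 0.431 -0.012 -0.   ] [248. 222.]
tall_template 0.66 [ 0.78  -0.032  0.005] [310. 302.]
tall_template 0.53 [ 0.659 -0.024  0.155] [286. 220.]
short_template 0.76 [ 0.476 -0.302  0.112] [145. 231.]
spare_template 0.83 [ 0.574 -0.016  0.006] [272. 249.]
tall_stand 0.85 [ 0.522 -0.319  0.   ] [152. 280.]
tall_stand 0.55 [ 0.472 -0.305  0.187] [137. 204.]
low_stand 0.96 [0.54  0.296 0.004] [360. 208.]
slot_block 0.62 [ 0.617 -0.023 -0.001] [278. 261.]
slot_block 0.28 [0.627 0.173 0.   ] [343. 238.]
tall_stand_peg 0.78 [ 0.524 -0.323  0.197] [136. 214.]
low_stand_peg 0.62 [0.54  0.296 0.124] [363. 172.]
tall_template_hole 0.85 [ 0.656 -0.023  0.16 ] [286. 217.]
tall_template_hole 0.72 [ 0.435 -0.015  0.148] [245. 178.]
tall_template_hole 0.66 [0.541 0.297 0.003] [360. 208.]
short_template_hole 0.92 [ 0.469 -0.304  0.187] [137. 203.]
bottle 0.66 [ 0.642 -0.171  0.003] [229. 287.]
bottle 0.51 [ 0.469 -0.302  0.115] [144. 228.]
brush_jar 0.95 [0.63  0.17  0.001] [343. 239.]
mug 0.93 [ 0.758  0.143 -0.004] [365. 272.]
mug 0.2
[... 928 characters left out ...]
225. 205.]
mug 0.93 [ 0.76   0.148 -0.001] [231. 164.]
{'t': 1.55, 'q': array([ 1.55104173e+00,  3.58624526e-01,  1.19196327e-02, -1.28130033e-06,
       -1.22410501e+00, -2.88119401e-01]), 'qd': array([-0.00028497,  0.00031421,  0.00021447,  0.00051267, -0.0003009 ,
        0.00072257]), 'joint_efforts': array([ 1.54399338e-03, -5.82379067e+01,  2.93307316e+01,  7.00285658e+00,
        1.25262435e-02, -2.49505939e-05]), 'eef_pos': array([0.2045457 , 0.64324767, 0.2015537 ]), 'ee_rot': array([ 3.14157929e+00, -2.70247678e-06, -3.07874438e-01]), 'force': array([0.60451918, 0.359157  , 0.15070924]), 'moment': array([ 0.0442356 ,  0.02610604, -0.01320035]), 'width': 0.08746503978838883} -0.0188
```

View pics/top0.png

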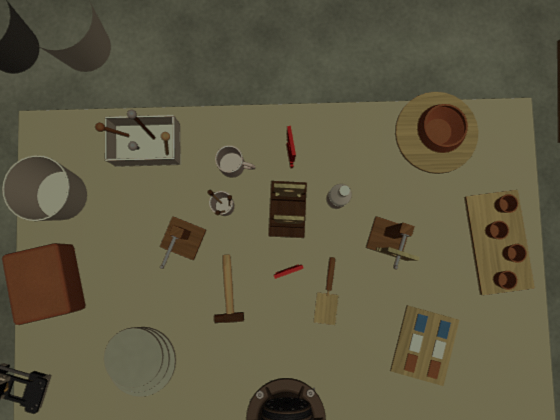

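The top view is consistent with the scene view: the tall peg runs (406,232)→(397,267), with the short template's edge at (395,252). The low peg runs (178,235)→(163,267). The block slots are at (289,186) and (288,217), and the reds at (291,147) and (288,270). Next I'll measure top edges and pegs from depth.

Run:
```python
from h import *
f=lambda c:np.load(c+"0.npz")
P=[];C=[]
for cam in("scene","top"):
    z=f(cam); c=arm.get_calibration(cam); p,u,v=cloud(z["d"],c); P.append(p);C.append(z["im"][v,u])
def box(i,lo,hi):
    p=P[i]; m=np.all((p>lo)&(p<hi),1); return p[m],C[i][m]
def line(n,i,lo,hi):
    p,c=box(i,lo,hi)
    if len(p)<5: print(n,i,len(p));return
    q=p[:,:2]; m=np.median(q,0); u,s,vt=np.linalg.svd(q-q.mean(0)); a=np.degrees(np.arctan2(vt[0,1],vt[0,0]))
    t=(q-q.mean(0))@vt[0]; mid=q.mean(0)+vt[0]*(t.min()+t.max())/2
    print(n,i,len(p),"mid",np.round(mid,3),"ext",round(np.ptp(t),3),"ang",round(a,1),"zmax",np.round(np.percentile(p[:,2],[50,98]),3),c.mean(0).astype(int))
for i in(0,1):
    line("tall",i,[.63,-.08,.19],[.69,.04,.23])
    line("spare",i,[.54,-.08,.155],[.605,.04,.23])
    line("short",i,[.40,-.38,.212],[.51,-.22,.26])
    line("redA",i,[.38,-.08,.18],[.47,.05,.23])
    line("redB",i,[.74,-.1,.18],[.82,.05,.23])
    line("lowpeg",i,[.42,.25,.105],[.538,.40,.15])
    line("lowpost",i,[.5,.22,.115],[.62,.34,.14])
    line("tallpost",i,[.51,-.4,.201],[.6,-.25,.22])
    line("tallpeg",i,[.42,-.4,.19],[.52,-.25,.209])
    line("spareall",i,[.54,-.08,.06],[.605,.04,.23])
    line("tallall",i,[.63,-.08,.06],[.69,.04,.23])
c=arm.get_calibration("top");im=f("top")["im"]
for n,m in(("tall_stand",18),("low_stand",18)):pass
```

```text
tall 0 367 mid [ 0.661 -0.025] ext 0.08 ang -94.9 zmax [0.205 0.214] [116  99  69]
spare 0 297 mid [ 0.58  -0.021] ext 0.081 ang -94.7 zmax [0.171 0.179] [119 102  71]
short 0 556 mid [ 0.476 -0.305] ext 0.08 ang -109.2 zmax [0.231 0.245] [117  99  69]
redA 0 234 mid [ 0.437 -0.014] ext 0.083 ang 107.0 zmax [0.194 0.202] [108  27  25]
redB 0 337 mid [ 0.781 -0.036] ext 0.08 ang 9.0 zmax [0.196 0.202] [132  33  31]
lowpeg 0 75 mid [0.498 0.311] ext 0.101 ang -27.0 zmax [0.126 0.133] [137 127 114]
lowpost 0 144 mid [0.533 0.296] ext 0.073 ang -23.3 zmax [0.126 0.13 ] [114  84  61]
tallpost 0 183 mid [ 0.532 -0.323] ext 0.045 ang -26.6 zmax [0.207 0.211] [113  78  52]
tallpeg 0 252 mid [ 0.48  -0.307] ext 0.08 ang -108.7 zmax [0.203 0.209] [111  95  72]
spareall 0 744 mid [ 0.581 -0.021] ext 0.081 ang -94.8 zmax [0.14  0.179] [110  92  65]
tallall 0 1566 mid [ 0.661 -0.024] ext 0.081 ang -95.1 zmax [0.149 0.213] [106  88  62]
tall 1 152 mid [ 0.656 -0.023] ext 0.079 ang -94.3 zmax [0.211 0.215] [92 85 55]
spare 1 131 mid [ 0.577 -0.02 ] ext 0.078 ang -94.6 zmax [0.176 0.181] [98 91 58]
short 1 176 mid [ 0.47  -0.302] ext 0.082 ang -110.9 zmax [0.242 0.247] [91 84 55]
redA 1 126 mid [ 0.434 -0.014] ext 0.08 ang -71.9 zmax [0.199 0.203] [121  36  31]
redB 1 130 mid [ 0.781 -0.031] ext 0.08 ang -171.4 zmax [0.199 0.203] [107  26  22]
lowpeg 1 138 mid [0.497 0.313] ext 0.1 ang 153.4 zmax [0.123 0.132] [88 83 73]
lowpost 1 192 mid [0.531 0.299] ext 0.071 ang 155.4 zmax [0.125 0.131] [81 63 44]
tallpost 1 160 mid [ 0.529 -0.323] ext 0.042 ang 163.4 zmax [0.206 0.211] [78 56 36]
tallpeg 1 131 mid [ 0.481 -0.305] ext 0.097 ang 157.0 zmax [0.203 0.208] [77 72 62]
spareall 1 202 mid [ 0.575 -0.02 ] ext 0.078 ang -94.3 zmax [0.173 0.181] [82 73 47]
tallall 1 313 mid [ 0.654 -0.022] ext 0.079 ang -94.2 zmax [0.185 0.215] [73 64 41]
```

Candidates, with their scene pixels:
- Plywood plates in the block: (286,220), top edge at 0.212 m, which makes it the tall one; (265,225), top edge at 0.178 m, the spare.
- Red look-alikes: (245,190) and (313,268), to be left alone.
- Plate on the tall peg: (137,205), the short template.

I'll go via the low peg and take a wrist look there.

>>> {"op": "drive_tool", "data": {
  "targets": [
    [0.64,-0.78,0.4,0,0,-1],
    [0.64,-0.78,0.4,0,0,-1],
    [0.64,-0.78,0.4,0,0,-1],
    [0.64,-0.78,0.4,0,0,-1],
    [0.64,-0.78,0.4,0,0,-1]
  ],
  "claw": 0.6,
  "newtons": 25
}}

```text
t: 2.17
eef_pos: [0.3332, 0.4861, 0.2822]
ee_rot: [-3.141, 0.0, -0.835]
force: [1.1, 0.4, 0.1]
width: 0.0532
```

>>> {"op": "drive_tool", "data": {
  "targets": [
    [0.64,-0.78,0.4,0,0,-1],
    [0.64,-0.78,0.4,0,0,-1],
    [0.64,-0.78,0.4,0,0,-1],
    [0.64,-0.78,0.4,0,0,-1],
    [0.64,-0.78,0.4,0,0,-1]
  ]
}}

```text
t: 2.8
eef_pos: [0.4611, 0.3301, 0.3623]
ee_rot: [-3.141, 0.0, -1.358]
force: [0.6, 1.0, -0.2]
width: 0.0527
```

>>> {"op": "drive_tool", "data": {
  "targets": [
    [0,0,0,0,0,-1],
    [0,0,0,0,0,-1],
    [0,0,0,0,0,-1],
    [0,0,0,0,0,-1],
    [0,0,0,0,0,-1]
  ]
}}

```text
t: 3.42
eef_pos: [0.4605, 0.3312, 0.3617]
ee_rot: [-3.142, 0.0, -1.882]
force: [0.1, 0.5, -0.4]
width: 0.0526
```

```bash
cat >> h.py <<'E'
def wrist(name,queries):
    c=arm.get_calibration("wrist"); im,d=arm.grab_frame("wrist"); save(name,im); np.savez(name[:-4]+".npz",im=im,d=d,o=c["origin"],r=c["rotation"],m=c["mtx"])
    s=arm.get_state(); print("t",s["t"],np.round(s["eef_pos"],4),np.round(np.degrees(s["ee_rot"]),1),"cam",np.round(c["origin"],3))
    for n in queries:
        for r in arm.landmark_of(n,"wrist")[:2]:
            p=w(r["point"],c); print(n,round(r["score"],2),np.round(p,4),np.round(proj(p,c)))
    return im,d,c
E
python3 - <<'E'
from h import *
wrist("w1.png",["low_stand","low_stand_peg"])
E
```

```text
t 3.475 [0.4605 0.3312 0.3616] [ 180.     0.  -108.1] cam [0.438 0.261 0.546]
low_stand 0.67 [ 0.5386  0.2891 -0.0025] [229. 156.]
low_stand 0.49 [0.5369 0.2965 0.1221] [218. 170.]
low_stand_peg 0.95 [0.5376 0.2941 0.124 ] [217. 169.]
```

View pics/w1.png

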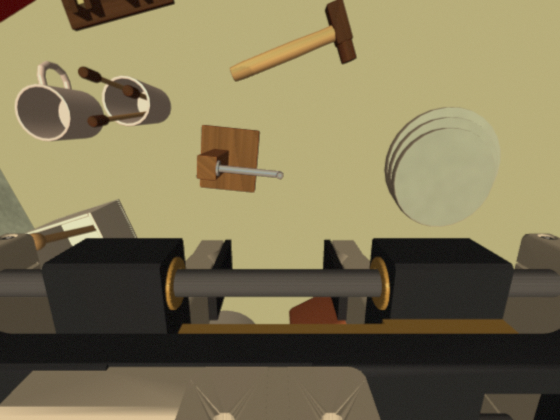

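The wrist picture shows the low peg clear: its root is at (219,169) and its upturned tip at (280,175). I'll fit its line.

```bash
cat >> h.py <<'E'
def pegfit(name,root,ax,h):
    z=np.load(name+".npz"); c=dict(origin=z["o"],rotation=z["r"],mtx=z["m"])
    p,u,v=cloud(z["d"],c); col=z["im"][v,u].astype(int)
    q=p-np.array([*root,0]); y=np.radians(ax); s=-(q[:,0]*np.cos(y)+q[:,1]*np.sin(y)); t=-q[:,0]*np.sin(y)+q[:,1]*np.cos(y)
    m=(s>.008)&(s<.105)&(abs(t)<.02)&(p[:,2]>h-.01)&(p[:,2]<h+.022)
    k=p[m]; cen=np.median(k[:,:2],0); vx,vy,x0,y0=cv2.fitLine(k[:,:2].astype(np.float32),cv2.DIST_HUBER,0,.01,.01).ravel()
    if vx<0: vx,vy=-vx,-vy
    yaw=np.arctan2(vy,vx); D=np.array([vx,vy]); s=(k[:,:2]-[x0,y0])@D
    lo=np.percentile(s,1); tip=np.array([x0,y0])+D*(lo+.005)
    hi=tip+D*.09
    zt=np.median(k[s>lo+.02][:,2])
    print(name,m.sum(),"yaw",np.degrees(yaw),"tip centre",tip,"root",hi,"top z mid",zt,"tip z",np.percentile(k[s<lo+.01][:,2],90))
E
python3 -c "
from h import *
pegfit('w1',[.539,.296],-26.5,.12)"
```

```text
w1 427 yaw -23.312124 tip centre [0.45675457 0.32816045] root [0.53940722 0.29254387] top z mid 0.12517585237818912 tip z 0.13547828679712992
```

>>> {"op": "drive_tool", "data": {
  "targets": [
    [0,-1,0.2,0,0,0],
    [0,-1,0.2,0,0,0],
    [0,-1,0,0,0,0],
    [0,-1,0,0,0,0],
    [0,-1,0,0,0,0]
  ]
}}

```text
t: 4.2
eef_pos: [0.4603, 0.13, 0.3778]
ee_rot: [-3.141, 0.0, -1.876]
force: [0.7, -0.5, 0.5]
width: 0.0528
```

>>> {"op": "drive_tool", "data": {
  "targets": [
    [0,-1,0,0,0,0],
    [0,-1,0,0,0,0],
    [0,-1,0,0,0,0],
    [0,-1,0,0,0,0],
    [0,-1,0,0,0,0]
  ]
}}

```text
t: 4.82
eef_pos: [0.4603, -0.07, 0.3778]
ee_rot: [-3.141, 0.0, -1.876]
force: [0.6, 0.0, -0.5]
width: 0.0524
```

>>> {"op": "drive_tool", "data": {
  "targets": [
    [0,-1,0,0,0,0],
    [0,-1,0,0,0,0],
    [0,-1,0,0,0,-0.3],
    [0,-1,0,0,0,0],
    [0,0,0,0,0,0]
  ]
}}

```text
t: 5.45
eef_pos: [0.4601, -0.2307, 0.377]
ee_rot: [3.141, -0.0, -1.911]
force: [0.4, 0.3, -0.5]
width: 0.0525
```

Run:
```python
from h import *
wrist("w2.png",["tall_stand","tall_stand_peg","short_template_hole"])
```

```text
t 5.5 [ 0.4602 -0.2297  0.3772] [ 180.    -0.  -109.5] cam [ 0.436 -0.3    0.561]
tall_stand_peg 0.64 [ 0.5252 -0.3262  0.1955] [198. 128.]
short_template_hole 0.79 [ 0.4735 -0.3057  0.1909] [245. 130.]
short_template_hole 0.69 [ 0.3673 -0.1386  0.0026] [338. 193.]
```

View pics/w2.png

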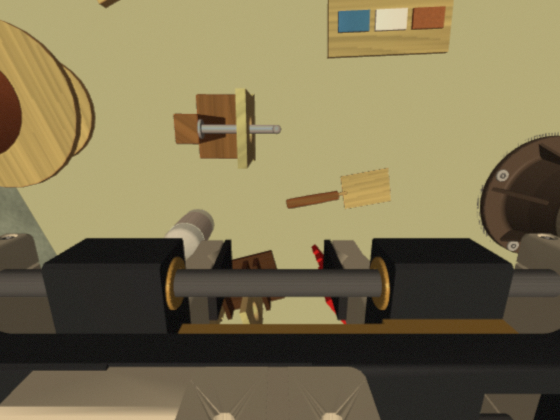

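The wrist picture shows the tall peg level in the image, with its root at (201,128) and tip at (277,129). The short template's edge crosses it at (242,128), perpendicular to the peg.

```bash
python3 -c "
from h import *
pegfit('w2',[.524,-.323],-19.5,.20)
z=np.load('w2.npz'); c=dict(origin=z['o'],rotation=z['r'],mtx=z['m'])
p,u,v=cloud(z['d'],c)
m=(p[:,2]>.235)&(p[:,2]<.25)&(u>200)&(u<260)&(v<190); k=p[m]
r,s,a=cv2.minAreaRect((k[:,:2]*1000).astype(np.float32)); print('short top',m.sum(),r,s,a,np.median(k[:,2]))
"
```

```text
w2 612 yaw -19.441908 tip centre [ 0.43977453 -0.29488527] root [ 0.52464269 -0.32484186] top z mid 0.20527928636650639 tip z 0.21509620185183076
short top 846 (472.0047302246094, -306.0588073730469) (78.87130737304688, 10.281063079833984) 70.40898895263672 0.24490033881657222
```

>>> {"op": "drive_tool", "data": {
  "targets": [
    [0.15,-0.95,0,0,0,0],
    [0.15,-0.96,0,0,0,0],
    [0,0,-1,0,0,0],
    [0,0,-1,0,0,0],
    [0,0,0,0,0,0]
  ],
  "claw": 0.4
}}

```text
t: 6.28
eef_pos: [0.4713, -0.3037, 0.2952]
ee_rot: [3.136, 0.0, -1.908]
force: [0.9, 0.2, 1.1]
width: 0.0347
```

>>> {"op": "drive_tool", "data": {
  "targets": [
    [0,0,-0.8,0,0,0],
    [0,0,-0.8,0,0,0],
    [0,0,-0.4,0,0,0],
    [0,0,0,0,0,0]
  ]
}}

```text
t: 6.78
eef_pos: [0.4729, -0.305, 0.2182]
ee_rot: [3.141, -0.0, -1.909]
force: [0.2, -0.1, 0.2]
width: 0.0349
```

Close on it, with rows for the fingers to settle, then lift 16 mm.

>>> {"op": "drive_tool", "data": {
  "targets": [
    [0,0,0,0,0,0],
    [0,0,0,0,0,0],
    [0,0,0,0,0,0],
    [0,0,0,0,0,0],
    [0,0,0,0,0,0]
  ],
  "claw": 0,
  "newtons": 30
}}

```text
t: 7.4
eef_pos: [0.4737, -0.3057, 0.2192]
ee_rot: [-3.138, -0.0, -1.91]
force: [0.3, 0.8, 5.4]
width: 0.0006
```

>>> {"op": "drive_tool", "data": {
  "targets": [
    [0,0,0.13,0,0,0],
    [0,0,0.14,0,0,0],
    [0,0,0.13,0,0,0],
    [0,0,0,0,0,0]
  ]
}}

```text
t: 7.9
eef_pos: [0.4727, -0.3053, 0.2341]
ee_rot: [-3.141, 0.0, -1.91]
force: [0.8, -0.1, 0.5]
width: 0.0006
```

Run:
```python
from h import *
wrist("w3.png",["short_template_hole"])
im,d=arm.grab_frame("scene"); save("s3.png",cv2.resize(im[130:300,60:260],None,fx=3,fy=3))
```

```text
t 7.95 [ 0.4726 -0.3051  0.2337] [-180.     0.  -109.4] cam [ 0.448 -0.374  0.418]
```

View pics/s3.png

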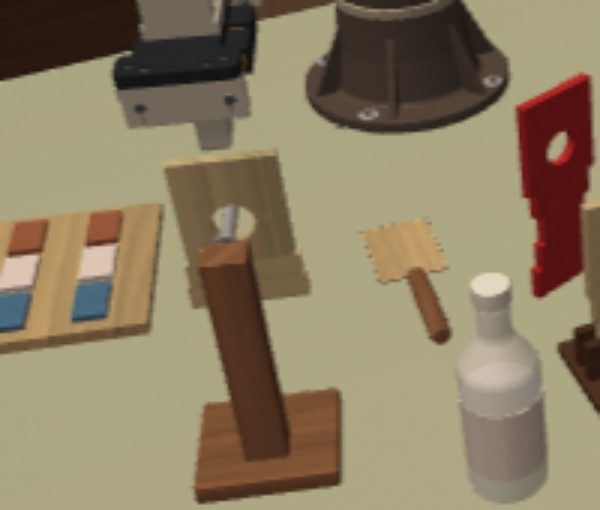

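The gripper shut empty (width 0). The scene crop shows the plate still hanging on the peg. I'll measure where the plate is now relative to the fingers.

Run:
```python
from h import *
im,d=arm.grab_frame("scene"); c=arm.get_calibration("scene")
for nm,dd,cc in (("scene",d,c),("top",arm.grab_frame("top")[1],arm.get_calibration("top"))):
    p,u,v=cloud(dd,cc)
    q=p[:,:2]-[.5246,-.3248]; y=np.radians(-19.4); s=-(q@[np.cos(y),np.sin(y)]); t=q@[-np.sin(y),np.cos(y)]
    for z0 in np.arange(.12,.26,.01):
        m=(s>.01)&(s<.12)&(abs(t)<.06)&(p[:,2]>z0)&(p[:,2]<z0+.01)
        if m.sum()>3: print(nm,round(z0,2),m.sum(),"s",np.round(np.percentile(s[m],[5,50,95]),3),"t",np.round(np.percentile(t[m],[2,98]),3))
```

```text
scene 0.12 77 s [0.051 0.054 0.056] t [-0.042  0.047]
scene 0.13 75 s [0.051 0.054 0.057] t [-0.04   0.048]
scene 0.14 74 s [0.051 0.054 0.057] t [-0.04   0.045]
scene 0.15 74 s [0.051 0.054 0.059] t [-0.039  0.045]
scene 0.16 68 s [0.051 0.053 0.057] t [-0.037  0.041]
scene 0.17 100 s [0.052 0.054 0.059] t [-0.035  0.042]
scene 0.18 94 s [0.051 0.054 0.058] t [-0.036  0.042]
scene 0.19 93 s [0.051 0.054 0.056] t [-0.037  0.042]
scene 0.2 171 s [0.024 0.053 0.057] t [-0.036  0.041]
scene 0.21 146 s [0.051 0.053 0.056] t [-0.036  0.042]
scene 0.22 142 s [0.051 0.053 0.057] t [-0.036  0.042]
scene 0.23 144 s [0.051 0.054 0.056] t [-0.036  0.041]
scene 0.24 146 s [0.051 0.055 0.063] t [-0.036  0.041]
scene 0.26 48 s [0.04  0.043 0.059] t [-0.007  0.015]
```

View pics/w3.png

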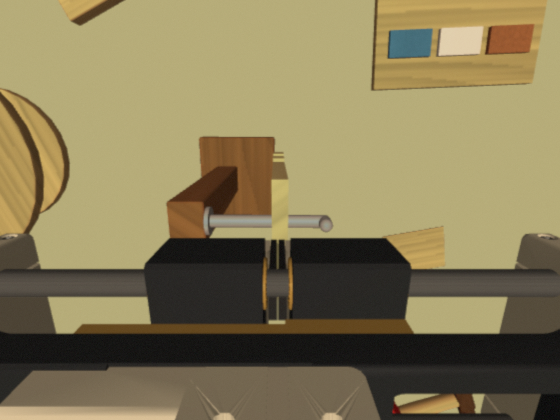

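The plate did not move and its top is still at 0.245. The scene depth puts the lowest finger point near 0.26, while the TCP reads 0.234. I'll measure the real fingertips.

Run:
```python
from h import *
z=np.load('w3.npz'); c=dict(origin=z['o'],rotation=z['r'],mtx=z['m'])
s=arm.get_state(); T=R.from_euler("xyz",s["ee_rot"]).as_matrix(); e=np.array(s["eef_pos"])
print("TCP px",proj(e,c),"pinch px",proj(e+T@[0,0,-.0188],c))
for nm in("wrist","scene","top"):
    if nm=="wrist": d=z["d"]; cc=c
    else: d=arm.grab_frame(nm)[1]; cc=arm.get_calibration(nm)
    p,u,v=cloud(d,cc); q=(p-e)@T
    for k in np.arange(-.07,.02,.006):
        m=(abs(q[:,0])<.03)&(abs(q[:,1])<.045)&(q[:,2]>k)&(q[:,2]<k+.006)
        if m.sum()>2: print(nm,round(k,3),m.sum(),"x",np.round(np.percentile(q[m,0],[5,95]),3),"y",np.round(np.percentile(q[m,1],[5,95]),3))
```

```text
TCP px [277.15651925 238.11864768] pinch px [277.15905721 249.6603533 ]
wrist -0.07 3 x [0.011 0.012] y [-0.004  0.004]
wrist -0.064 74 x [0.009 0.011] y [-0.004  0.004]
wrist -0.058 78 x [0.009 0.01 ] y [-0.003  0.003]
wrist -0.052 98 x [0.009 0.011] y [-0.006  0.006]
wrist -0.046 143 x [0.005 0.012] y [-0.005  0.006]
wrist -0.04 105 x [0.009 0.012] y [-0.005  0.006]
wrist -0.034 79 x [0.01  0.011] y [-0.006  0.006]
wrist -0.028 7 x [0.01 0.01] y [-0.002  0.003]
wrist -0.016 720 x [-0.004  0.029] y [-0.003  0.006]
wrist 0.014 76 x [-0.001  0.005] y [0.033 0.038]
wrist 0.02 83 x [-0.002  0.006] y [0.031 0.04 ]
scene -0.052 25 x [-0.013  0.007] y [-0.018 -0.013]
scene -0.046 28 x [-0.013  0.008] y [-0.017 -0.011]
scene -0.04 28 x [-0.013  0.008] y [-0.016  0.   ]
scene -0.034 28 x [-0.013  0.007] y [-0.016  0.001]
scene -0.028 6 x [-0.01   0.005] y [-0.013 -0.009]
scene -0.016 58 x [-0.027  0.028] y [-0.004  0.007]
scene -0.01 80 x [-0.026  0.026] y [-0.004  0.007]
scene -0.004 65 x [-0.026  0.027] y [-0.005  0.   ]
scene 0.002 63 x [-0.026  0.025] y [-0.005  0.   ]
scene 0.008 66 x [-0.027  0.026] y [-0.005 -0.   ]
scene 0.014 60 x [-0.026  0.026] y [-0.004  0.001]
scene 0.02 67 x [-0.027  0.027] y [-0.005  0.001]
```

The fingers really end about 27 mm above the reported TCP; laterally they agree. I'll open, re-measure the tip at that opening, then go down accordingly.

>>> {"op": "drive_tool", "data": {
  "targets": [
    [0,0,0.1,0,0,0],
    [0,0,0.1,0,0,0],
    [0,0,0,0,0,0],
    [0,0,0,0,0,0]
  ],
  "claw": 0.4
}}

```text
t: 8.75
eef_pos: [0.4725, -0.3051, 0.2416]
ee_rot: [-3.141, 0.0, -1.91]
force: [0.5, -0.4, -0.1]
width: 0.0326
```

```bash
cat >> h.py <<'E'
def tips():
    s=arm.get_state(); T=R.from_euler("xyz",s["ee_rot"]).as_matrix(); e=np.array(s["eef_pos"]); print(s["t"],e,s["width"])
    for nm in("wrist","scene"):
        cc=arm.get_calibration(nm); d=arm.grab_frame(nm)[1]
        p,u,v=cloud(d,cc); q=(p-e)@T
        for sg in(-1,1):
            m=(abs(q[:,0])<.02)&(q[:,1]*sg>.0)&(q[:,1]*sg<.06)&(q[:,2]>-.06)&(q[:,2]<.04)
            h=np.histogram(q[m,2],bins=np.arange(-.06,.044,.004))[0]; print(nm,sg,h, np.round(np.percentile(q[m&(q[:,2]<-.03),1],[5,95]),3) if (m&(q[:,2]<-.03)).any() else "")
E
python3 -c "
from h import *
tips()"
```

```text
8.75 [ 0.47250858 -0.30514607  0.24159962] 0.03263175825395814
wrist -1 [102  96  96 157 122 105  97  71  15   0   0   0   0  45 257   0   0   0
   0   0   0   0  74 595 545] [-0.03  -0.016]
wrist 1 [104  94  98 154 115 105  93  76  14   0   0   0   0  91 483   0   0   0
   0   0   0  68  62 163 255] [0.017 0.031]
scene -1 [16 19 23 14 20 20 14 20  6  0  0  0  0  3 23 31 24 25 33 22 28 18 35 68
 50] [-0.034 -0.027]
scene 1 [ 0  0  0  0  0  0  4  4  5  0  0  0  0  2 34  2  3  4  1  3  2  4  6  4
  2] [0.018 0.021]
```

>>> {"op": "drive_tool", "data": {
  "targets": [
    [0,0,0,0,0,0],
    [0,0,-0.5,0,0,0],
    [0,0,-0.4,0,0,0],
    [0,0,-0.37,0,0,0],
    [0,0,0,0,0,0]
  ],
  "claw": 0.29
}}

```text
t: 9.48
eef_pos: [0.4717, -0.3049, 0.1893]
ee_rot: [3.139, -0.0, -1.91]
force: [-0.1, -0.2, 1.5]
width: 0.0255
```

>>> {"op": "drive_tool", "data": {
  "targets": [
    [0,0,0,0,0,0],
    [0,0,0,0,0,0],
    [0,0,0,0,0,0],
    [0,0,0,0,0,0]
  ],
  "claw": 0,
  "newtons": 30
}}

```text
t: 9.98
eef_pos: [0.4729, -0.3053, 0.1914]
ee_rot: [-3.14, -0.0, -1.91]
force: [-0.7, 0.7, 2.4]
width: 0.0096
```

Gripped (9.6 mm). Lift 15.5 mm and slide off along the peg.

>>> {"op": "drive_tool", "data": {
  "targets": [
    [0,0,0.13,0,0,0],
    [0,0,0.13,0,0,0],
    [0,0,0.13,0,0,0],
    [0,0,0,0,0,0],
    [0,0,0,0,0,0]
  ]
}}

```text
t: 10.6
eef_pos: [0.4724, -0.3051, 0.2062]
ee_rot: [3.141, 0.0, -1.91]
force: [-0.2, -0.5, -1.0]
width: 0.0096
```

>>> {"op": "drive_tool", "data": {
  "targets": [
    [-0.24,0.085,0,0,0,0],
    [-0.24,0.085,0,0,0,0],
    [0,0,0,0,0,0]
  ]
}}

```text
t: 10.98
eef_pos: [0.4524, -0.2981, 0.2067]
ee_rot: [-3.141, 0.0, -1.91]
force: [0.1, 0.4, -1.0]
width: 0.0099
```

>>> {"op": "drive_tool", "data": {
  "targets": [
    [-0.3,0.106,0,0,0,0],
    [-0.3,0.106,0,0,0,0],
    [-0.35,0.124,0,0,0,0],
    [-0.35,0.124,0,0,0,0],
    [0,0,0.2,0,0,0]
  ]
}}

```text
t: 11.6
eef_pos: [0.3998, -0.2795, 0.2146]
ee_rot: [3.141, 0.0, -1.91]
force: [-0.5, -0.3, -0.2]
width: 0.0101
```

>>> {"op": "drive_tool", "data": {
  "targets": [
    [0,0,0.8,0,0,0],
    [0,0,0.8,0,0,0],
    [0,0.2,0.8,0,0,0],
    [0.2,0.6,0,0,0,0],
    [0.2,0.9,0,0,0,0]
  ]
}}

```text
t: 12.22
eef_pos: [0.4178, -0.2118, 0.3112]
ee_rot: [-3.14, 0.0, -1.912]
force: [0.1, 0.4, -1.2]
width: 0.0101
```

Run:
```python
from h import *
c=arm.get_calibration("scene"); im,d=arm.grab_frame("scene"); save("s4.png",im[60:360,60:460])
tips()
```

```text
12.275 [ 0.41826275 -0.20882448  0.31111172] 0.010092560529057862
wrist -1 [ 53 456  48  94  55  53  44  30   3   0   0   0   0   0   0   0   0   0
   0   0   0   0   0   0   0] [-0.012 -0.   ]
wrist 1 [ 61 551  51  84  58  48  47  26   5   0   0   0   0   0   0   0   0   0
   0   0   0   0   0   0   0] [0.001 0.013]
scene -1 [22 23 29 29 31 31 25 30 16 16 28 23 16  6  8  3 10  9 17 24 25 24 28 24
 26] [-0.023 -0.001]
scene 1 [0 7 1 0 2 0 0 1 0 0 2 2 0 2 1 0 1 1 7 7 3 2 4 3 1] [0.    0.006]
```

View pics/s4.png

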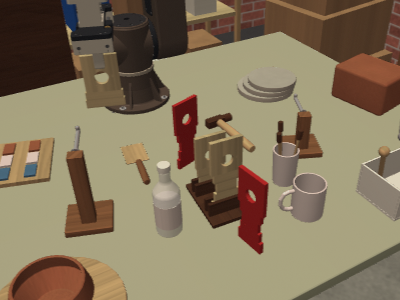

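The crop shows the short template held clear at (100,80) and the tall peg empty. On to the low peg.

>>> {"op": "drive_tool", "data": {
  "targets": [
    [0.2,1,0,0,0,0],
    [0.2,1,0,0,0,0],
    [0.2,1,0,0,0,0],
    [0,1,0,0,0,0],
    [0,1,0,0,0,0]
  ]
}}

```text
t: 13.0
eef_pos: [0.4415, -0.0113, 0.3108]
ee_rot: [-3.141, -0.0, -1.91]
force: [0.7, -0.4, -1.0]
width: 0.0098
```

>>> {"op": "drive_tool", "data": {
  "targets": [
    [0,1,0,0,0,0],
    [0,1,0,0,0,0],
    [0,1,0,0,0,0],
    [-0.15,1,0,0,0,0],
    [-0.15,1,0,0,0,-0.4]
  ]
}}

```text
t: 13.62
eef_pos: [0.4295, 0.189, 0.3107]
ee_rot: [-3.141, 0.0, -1.953]
force: [1.2, -0.4, -0.7]
width: 0.0102
```

>>> {"op": "drive_tool", "data": {
  "targets": [
    [-0.15,1,0,0,0,-0.4],
    [0,1,0,0,0,0],
    [0,1,0,0,0,0],
    [0,0.7,0,0,0,0],
    [0,0,0,0,0,0]
  ]
}}

```text
t: 14.25
eef_pos: [0.4236, 0.3373, 0.3096]
ee_rot: [3.141, -0.001, -1.993]
force: [0.3, -1.3, -1.6]
width: 0.0098
```

Run:
```python
from h import *
im,d,c=wrist("w5.png",["low_stand_peg","short_template_hole"])
pegfit("w5",[.5394,.2935],-25,.12)
np.savez("t5.npz",**dict(zip(("im","d"),arm.grab_frame("top"))),o=(k:=arm.get_calibration("top"))["origin"],r=k["rotation"],m=k["mtx"])
pegfit("t5",[.5394,.2935],-25,.12)
```

```text
t 14.3 [0.4235 0.3363 0.3099] [ 1.800e+02 -1.000e-01 -1.142e+02] cam [0.394 0.271 0.494]
low_stand_peg 0.58 [0.5397 0.296  0.1207] [181. 191.]
w5 543 yaw -23.129957 tip centre [0.45596254 0.32826031] root [0.538728   0.29290669] top z mid 0.12512007578714546 tip z 0.13496310310248652
t5 121 yaw -23.24262 tip centre [0.45752713 0.33102765] root [0.54022291 0.29551135] top z mid 0.12323769353925518 tip z 0.13170990499925908
```

View pics/w5.png

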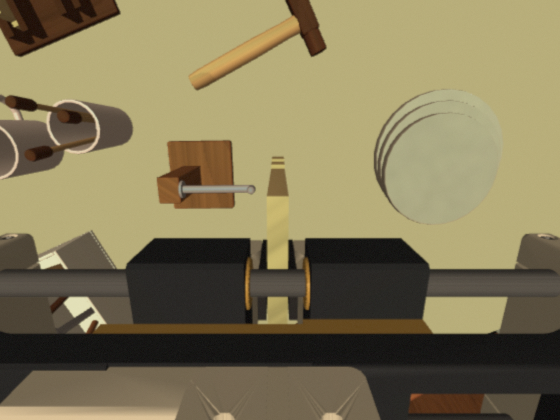

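The low peg is clear at (183,188)→(251,189), with the plate parallel to the stand face. Descend in front of the peg tip to insertion height.

>>> {"op": "drive_tool", "data": {
  "targets": [
    [0.13,0.11,0,0,0,0.17],
    [0,0,-0.9,0,0,0],
    [0,0,-0.9,0,0,0],
    [0,0,-0.9,0,0,0],
    [0,0,-0.9,0,0,0]
  ]
}}

```text
t: 15.08
eef_pos: [0.429, 0.3403, 0.1656]
ee_rot: [-3.141, 0.001, -1.976]
force: [0.2, 0.7, -1.2]
width: 0.0096
```

>>> {"op": "drive_tool", "data": {
  "targets": [
    [0,0,-0.7,0,0,0],
    [0,0,-0.3,0,0,0],
    [0,0,0,0,0,0],
    [0,0,0,0,0,0]
  ]
}}

```text
t: 15.58
eef_pos: [0.4292, 0.3412, 0.1277]
ee_rot: [-3.141, 0.002, -1.976]
force: [0.8, 0.1, -0.3]
width: 0.0098
```

```bash
cat >> h.py <<'E'
def platecheck(name,root,yaw):
    "plate top-edge + holder position in peg frame (s out, t side)"
    z=np.load(name+".npz"); c=dict(origin=z["o"],rotation=z["r"],mtx=z["m"]); p,u,v=cloud(z["d"],c)
    e=np.array(arm.get_state()["eef_pos"]); y=np.radians(yaw)
    f=lambda P:(-((P[...,:2]-root)@[np.cos(y),np.sin(y)]),(P[...,:2]-root)@[-np.sin(y),np.cos(y)])
    print("tcp s,t",f(e),e[2])
    s,t=f(p); m=(abs(s-f(e)[0])<.012)&(abs(t-f(e)[1])<.05)&(abs(p[:,2]-e[2]-.0535)<.006)
    print("plate top",m.sum(),"s",np.percentile(s[m],[5,50,95]),"t",np.percentile(t[m],[1,99]),"z",np.median(p[m,2]))
E
python3 - <<'E'
from h import *
wrist("w6.png",["short_template_hole"])
platecheck("w6",np.array([.539,.2935]),-23.2)
pegfit("w6",[.539,.2935],-23.2,.12)
z=dict(zip(("im","d"),arm.grab_frame("scene")));k=arm.get_calibration("scene");np.savez("s6.npz",**z,o=k["origin"],r=k["rotation"],m=k["mtx"])
platecheck("s6",np.array([.539,.2935]),-23.2)
for r in arm.landmark_of("short_template_hole","scene")[:2]: print(r["score"],w(r["point"],k))
E
```

```text
t 15.625 [0.4291 0.3411 0.1277] [-1.800e+02  1.000e-01 -1.132e+02] cam [0.4   0.273 0.312]
tcp s,t (np.float64(0.119802615481971), np.float64(0.00044489728276015365)) 0.12762276550677298
plate top 2411 s [0.11465308 0.11990758 0.12514291] t [-0.04149146  0.02485803] z 0.1810774124882208
w6 1503 yaw -21.779715 tip centre [0.45520397 0.3256139 ] root [0.53877953 0.29222038] top z mid 0.12490506588194042 tip z 0.1323759202002091
tcp s,t (np.float64(0.11989373072448557), np.float64(0.00027395909910296466)) 0.12744287863742354
plate top 32 s [0.11363993 0.11772629 0.12605522] t [-0.0393367   0.03760575] z 0.17930523651236874
0.94 [0.42464109 0.34120322 0.12404808]
```

Aligned within a couple of mm. Slide on 30 mm and watch the force.

>>> {"op": "drive_tool", "data": {
  "targets": [
    [0,0,-0.03,0,0,0],
    [0.23,-0.1,0,0,0,0],
    [0.23,-0.1,0,0,0,0],
    [0.23,-0.1,0,0,0,0],
    [0,0,0,0,0,0]
  ]
}}

```text
t: 16.4
eef_pos: [0.4569, 0.3279, 0.1249]
ee_rot: [3.142, -0.0, -1.977]
force: [0.1, 0.5, -1.6]
width: 0.0099
```

>>> {"op": "drive_tool", "data": {
  "targets": [
    [0.23,-0.1,0,0,0,0],
    [0.23,-0.1,0,0,0,0],
    [0.23,-0.1,0,0,0,0],
    [0.23,-0.1,0,0,0,0],
    [0,0,0,0,0,0]
  ]
}}

```text
t: 17.02
eef_pos: [0.4936, 0.3121, 0.125]
ee_rot: [3.142, -0.0, -1.977]
force: [0.2, -0.1, -1.3]
width: 0.0098
```

Run:
```python
from h import *
wrist("w7.png",[]); platecheck("w7",np.array([.539,.2935]),-23.2); print(arm.get_state()["force"])
a=cv2.imread("pics/w7.png"); im,d=arm.grab_frame("scene")
save("s7.png",np.hstack([cv2.resize(a[...,::-1][100:320,100:400],None,fx=1.3,fy=1.3)[:280], cv2.resize(im[110:250,290:440],(380,280))]))
```

```text
t 17.075 [0.4932 0.3122 0.125 ] [ 180.    -0.  -113.3] cam [0.464 0.245 0.309]
tcp s,t (np.float64(0.04949821844218678), np.float64(-0.0008810370125528756)) 0.12499754364009891
plate top 2409 s [0.04453655 0.04976345 0.05461612] t [-0.04278253  0.02362088] z 0.17841249335135584
[-0.01812485  0.41915813 -1.37483037]
```

View pics/s7.png

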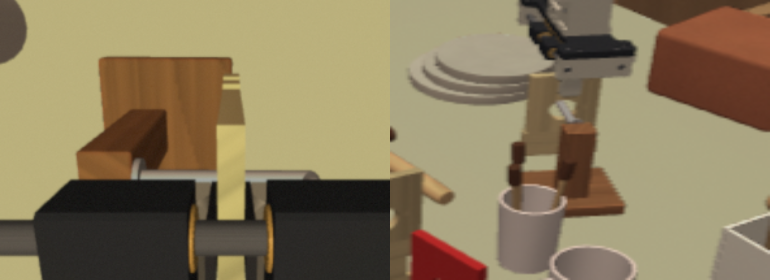

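The peg goes through the hole, with the plate about 50 mm out. Lower 14 mm, open a little and rise.

>>> {"op": "drive_tool", "data": {
  "targets": [
    [0,0,-0.12,0,0,0],
    [0,0,-0.12,0,0,0],
    [0,0,-0.11,0,0,0],
    [0,0,0,0,0,0]
  ]
}}

```text
t: 17.62
eef_pos: [0.493, 0.3126, 0.1114]
ee_rot: [-3.141, 0.0, -1.975]
force: [-0.6, 0.4, 2.0]
width: 0.0099
```

>>> {"op": "drive_tool", "data": {
  "targets": [
    [0,0,0,0,0,0],
    [0,0,0,0,0,0],
    [0,0,0,0,0,0],
    [0,0,0,0,0,0]
  ],
  "claw": 0.3
}}

```text
t: 18.12
eef_pos: [0.4929, 0.3125, 0.1111]
ee_rot: [3.142, -0.0, -1.976]
force: [-0.1, 0.5, 0.3]
width: 0.0262
```

>>> {"op": "drive_tool", "data": {
  "targets": [
    [0,0,0.3,0,0,0],
    [0,0,0.6,0,0,0],
    [0,0,1,0,0,0],
    [0,0,1,0,0,0],
    [0,0,1,0,0,0]
  ]
}}

```text
t: 18.75
eef_pos: [0.4929, 0.3123, 0.2696]
ee_rot: [-3.141, 0.001, -1.976]
force: [-0.2, 0.4, 0.2]
width: 0.0265
```

Run:
```python
from h import *
root=np.array([.539,.2935]); y=np.radians(-23.2)
for cam in("wrist","scene","top"):
    k=arm.get_calibration(cam); im,d=arm.grab_frame(cam); p,u,v=cloud(d,k)
    q=p[:,:2]-root; s=-(q@[np.cos(y),np.sin(y)]); t=q@[-np.sin(y),np.cos(y)]
    for a,b in((.15,.159),(.159,.172),(.05,.08)):
        m=(s>.01)&(s<.1)&(abs(t)<.06)&(p[:,2]>a)&(p[:,2]<b)
        if m.sum()>5: print(cam,a,m.sum(),np.percentile(s[m],[5,50,95]),np.percentile(t[m],[2,98]),np.percentile(p[m,2],[50,95]))
    for r in arm.landmark_of("short_template_hole",cam)[:2]:
        h=w(r["point"],k); g=h[:2]-root; print(cam,r["score"],-(g@[np.cos(y),np.sin(y)]),g@[-np.sin(y),np.cos(y)],h[2]-.12)
```

```text
wrist 0.15 10 [0.04651968 0.05057145 0.05462071] [-0.04390606 -0.04377512] [0.15334538 0.15399625]
wrist 0.159 786 [0.04606767 0.0500702  0.05504447] [-0.04284255  0.03402394] [0.16474251 0.16726419]
wrist 0.05 40 [0.0462848  0.05072677 0.05518167] [-0.04277008 -0.03923585] [0.07168109 0.0737532 ]
scene 0.15 80 [0.04379068 0.04716733 0.05198863] [-0.04099691  0.03616444] [0.15505916 0.15862137]
scene 0.159 89 [0.04258667 0.04788217 0.05683443] [-0.03872695  0.0358388 ] [0.16351779 0.16653308]
scene 0.05 129 [0.04366742 0.04739015 0.05194068] [-0.03799447  0.04735349] [0.06525377 0.07855902]
scene 0.83 0.05267327390270587 -0.001854658348415416 -0.010312513770209142
top 0.15 18 [0.04665974 0.04938605 0.05608218] [-0.04100955  0.0167379 ] [0.15623968 0.15838656]
top 0.159 73 [0.04719536 0.05200725 0.05629776] [-0.03968707  0.01785787] [0.16231144 0.16615191]
top 0.05 28 [0.04673946 0.04717161 0.05638528] [-0.03921051  0.03177921] [0.06274791 0.07786049]
top 0.67 0.048762077692111765 0.001980120909462001 -0.011368939300994252
top 0.22 -0.22912987926175943 -0.568426788006513 0.07984157830125549
```

The short template hangs on the low peg: about 50 mm out, within 2 mm sideways, 11 mm below the axis. Now go to the tall template and look from 60 mm to the side.

>>> {"op": "drive_tool", "data": {
  "targets": [
    [0.3,-0.85,0.4,0,0,0.4],
    [0.5,-0.85,0.4,0,0,0.4],
    [0.56,-0.85,0.4,0,0,0.4],
    [0.56,-0.85,0.3,0,0,0.4],
    [0.56,-0.85,0,0,0,0.4]
  ],
  "claw": 0.4
}}

```text
t: 19.68
eef_pos: [0.5928, 0.1413, 0.3273]
ee_rot: [-3.141, -0.0, -1.765]
force: [0.2, 0.8, -0.4]
width: 0.0352
```

>>> {"op": "drive_tool", "data": {
  "targets": [
    [0.56,-0.85,0,0,0,0.4],
    [0.56,-0.85,0,0,0,0.4],
    [0.56,-0.85,0,0,0,0.33],
    [0,0,0,0,0,0],
    [0,0,0,0,0,0]
  ]
}}

```text
t: 20.3
eef_pos: [0.659, 0.0403, 0.326]
ee_rot: [3.14, -0.001, -1.649]
force: [-0.9, 0.4, -0.2]
width: 0.0353
```

Run:
```python
from h import *
im,d,c=wrist("w8.png",["tall_template_hole","tall_template","spare_template"])
p,u,v=cloud(d,c)
for n,a,lo,hi in(("tall",(.63,.69),.205,.222),("spare",(.55,.61),.17,.187)):
    m=(p[:,0]>a[0])&(p[:,0]<a[1])&(p[:,1]>-.09)&(p[:,1]<.05)&(p[:,2]>lo)&(p[:,2]<hi); k=p[m]
    print(n,m.sum(),cv2.minAreaRect((k[:,:2]*1000).astype(np.float32)),np.median(k[:,2]),im[v[m],u[m]].mean(0))
```

```text
t 20.35 [0.6589 0.0408 0.3265] [179.9  -0.  -94.4] cam [ 0.653 -0.033  0.51 ]
tall_template_hole 0.82 [ 0.4321 -0.0186  0.1469] [465. 121.]
tall_template_hole 0.6 [ 0.7828 -0.0381  0.147 ] [166. 128.]
tall_template 0.91 [ 0.4421 -0.0175  0.0068] [406. 123.]
tall_template 0.64 [ 0.7846 -0.0371  0.0018] [197. 127.]
spare_template 0.69 [ 0.5718 -0.0221  0.0068] [326. 126.]
tall 916 ((657.164794921875, -25.455352783203125), (79.07457733154297, 9.909066200256348), 85.56349182128906) 0.21310205684830524 [194.00436681 177.6069869  109.14082969]
spare 831 ((577.1836547851562, -22.652084350585938), (79.64186096191406, 10.471940040588379), 85.71305847167969) 0.17799551275833325 [190.13357401 174.5511432  107.78820698]
```

View pics/w8.png

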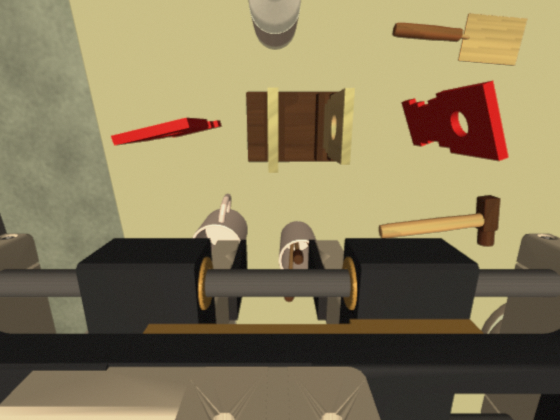

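The wrist view shows plywood edges at (272,130), z 0.213 (the tall one) and (347,126), z 0.178 (the spare). The reds are at (165,133) and (455,120). The taller plywood plate at (0.657,-0.0255) is the one I want.

>>> {"op": "drive_tool", "data": {
  "targets": [
    [-0.04,-0.83,0,0,0,0],
    [0,-0.83,0,0,0,0],
    [0,0,-0.8,0,0,0],
    [0,0,-0.8,0,0,0],
    [0,0,0,0,0,0]
  ],
  "claw": 0.35
}}

```text
t: 21.12
eef_pos: [0.6561, -0.0255, 0.261]
ee_rot: [3.137, -0.001, -1.648]
force: [-0.3, 0.2, 1.1]
width: 0.0308
```

>>> {"op": "drive_tool", "data": {
  "targets": [
    [0,0,-0.8,0,0,0],
    [0,0,-0.8,0,0,0],
    [0,0,-0.6,0,0,0],
    [0,0,-0.4,0,0,0],
    [0,0,0,0,0,0]
  ]
}}

```text
t: 21.75
eef_pos: [0.6577, -0.0257, 0.1591]
ee_rot: [3.141, -0.0, -1.648]
force: [-0.5, 0.3, -0.7]
width: 0.0305
```

>>> {"op": "drive_tool", "data": {
  "targets": [
    [0,0,0,0,0,0],
    [0,0,0,0,0,0],
    [0,0,0,0,0,0],
    [0,0,0,0,0,0]
  ],
  "claw": 0,
  "newtons": 30
}}

```text
t: 22.25
eef_pos: [0.6582, -0.0259, 0.1601]
ee_rot: [-3.14, 0.0, -1.648]
force: [-0.3, 0.1, 5.0]
width: 0.01
```

Gripped. Lift it straight out.

>>> {"op": "drive_tool", "data": {
  "targets": [
    [0,0,0.3,0,0,0],
    [0,0,0.5,0,0,0],
    [0,0,0.8,0,0,0],
    [0,0,0.8,0,0,0],
    [0,0,0.8,0,0,0]
  ]
}}

```text
t: 22.88
eef_pos: [0.6574, -0.026, 0.2886]
ee_rot: [3.141, 0.0, -1.648]
force: [-0.2, 0.2, -1.6]
width: 0.0096
```

>>> {"op": "drive_tool", "data": {
  "targets": [
    [0,0,0.8,0,0,0],
    [0,0,0.8,0,0,0],
    [0,0,0.6,0,0,0],
    [0,0,0,0,0,0],
    [0,0,0,0,0,0]
  ]
}}

```text
t: 23.5
eef_pos: [0.6573, -0.0258, 0.3742]
ee_rot: [3.14, 0.0, -1.648]
force: [-0.4, 0.1, -1.4]
width: 0.0098
```

Run:
```python
from h import *
im,d,c=wrist("w9.png",[]); print(arm.get_state()["width"])
p,u,v=cloud(d,c); e=arm.get_state()["eef_pos"]
m=(abs(p[:,0]-e[0])<.02)&(abs(p[:,1]-e[1])<.06)&(abs(p[:,2]-e[2]-.0535)<.006); print("plate top",m.sum(),np.median(p[m],0),np.percentile(p[m,1],[1,99]))
k=arm.get_calibration("scene"); arm.grab_frame("scene")
for n in("spare_template","tall_template_hole"):
    for r in arm.landmark_of(n,"scene")[:3]: print(n,r["score"],w(r["point"],k))
```

```text
t 23.55 [ 0.6572 -0.0259  0.3739] [179.9  -0.  -94.4] cam [ 0.652 -0.099  0.558]
0.009695511376080084
plate top 2354 [ 0.65579751 -0.04031734  0.42712176] [-0.06564598 -0.00063795]
spare_template 0.75 [ 0.57668301 -0.01511166  0.01217088]
tall_template_hole 0.8 [ 0.65587447 -0.02366137  0.37367687]
tall_template_hole 0.71 [ 0.78001714 -0.03308406  0.14757019]
tall_template_hole 0.61 [ 0.43950656 -0.01363551  0.1466984 ]
```

>>> {"op": "drive_tool", "data": {
  "targets": [
    [-0.77,-0.81,0,0,0,-0.3],
    [-0.77,-0.81,0,0,0,-0.3],
    [-0.77,-0.81,0,0,0,-0.3],
    [-0.77,-0.81,0,0,0,-0.3],
    [-0.77,-0.81,0,0,0,-0.3]
  ]
}}

```text
t: 24.32
eef_pos: [0.5024, -0.1888, 0.3749]
ee_rot: [3.141, -0.0, -1.806]
force: [0.7, -0.7, -1.2]
width: 0.0103
```

>>> {"op": "drive_tool", "data": {
  "targets": [
    [-0.77,-0.81,0,0,0,-0.35],
    [-0.77,-0.81,0,0,0,-0.35],
    [-0.79,-0.79,0,0,0,-0.3],
    [0,0,0,0,0,0],
    [0,0,0,0,0,0]
  ]
}}

```text
t: 24.95
eef_pos: [0.4104, -0.2843, 0.375]
ee_rot: [3.141, 0.0, -1.911]
force: [0.9, -0.8, -0.9]
width: 0.0098
```

Run:
```python
from h import *
wrist("w10.png",["tall_stand_peg"]); pegfit("w10",[.5246,-.3248],-19.4,.20)
k=arm.get_calibration("top");np.savez("t10.npz",**dict(zip(("im","d"),arm.grab_frame("top"))),o=k["origin"],r=k["rotation"],m=k["mtx"])
pegfit("t10",[.5246,-.3248],-19.4,.20)
platecheck("w10",np.array([.5246,-.3248]),-19.4)
```

```text
t 25.0 [ 0.4108 -0.284   0.3749] [ 180.     0.  -109.4] cam [ 0.386 -0.354  0.559]
tall_stand_peg 0.59 [ 0.5258 -0.3246  0.1996] [177. 186.]
w10 593 yaw -18.771637 tip centre [ 0.43784241 -0.29595398] root [ 0.5230552  -0.32491572] top z mid 0.20506237673143624 tip z 0.2145047475655032
t10 26 yaw -20.100931 tip centre [ 0.50682246 -0.31412739] root [ 0.59134044 -0.34505813] top z mid nan tip z 0.2069628659711953
tcp s,t (np.float64(0.12073586736696165), np.float64(0.0009698205081830404)) 0.37482096177097474
plate top 2313 s [0.11586827 0.12139775 0.12658377] t [-0.03982041  0.02531927] z 0.4279109756365683
  return _methods._mean(a, axis=axis, dtype=dtype,
  ret = ret.dtype.type(ret / rcount)
```

Aligned. Descend to insertion height, hole about 4.5 mm above the axis.

>>> {"op": "drive_tool", "data": {
  "targets": [
    [0,0,-0.9,0,0,0],
    [0,0,-0.9,0,0,0],
    [0,0,-0.9,0,0,0],
    [0,0,-0.8,0,0,0],
    [0,0,-0.4,0,0,0]
  ]
}}

```text
t: 25.72
eef_pos: [0.4103, -0.2835, 0.2174]
ee_rot: [3.139, -0.0, -1.909]
force: [-0.3, -0.1, -0.5]
width: 0.0096
```

>>> {"op": "drive_tool", "data": {
  "targets": [
    [0,0,-0.3,0,0,0],
    [0,0,0,0,0,0],
    [0,0,0,0,0,0]
  ]
}}

```text
t: 26.1
eef_pos: [0.4112, -0.2846, 0.2082]
ee_rot: [-3.14, -0.0, -1.91]
force: [-0.3, -0.7, -1.0]
width: 0.0098
```

Run:
```python
from h import *
wrist("w11.png",[]); platecheck("w11",np.array([.5242,-.3250]),-19.4); pegfit("w11",[.5246,-.3248],-19.4,.20)
im,d=arm.grab_frame("scene"); k=arm.get_calibration("scene")
for r in arm.landmark_of("tall_template_hole","scene")[:3]: print(r["score"],w(r["point"],k))
```

```text
t 26.15 [ 0.4112 -0.2846  0.2082] [-179.9   -0.  -109.4] cam [ 0.386 -0.354  0.392]
tcp s,t (np.float64(0.12004633585508084), np.float64(0.0005597246283125335)) 0.2082052749918461
plate top 2316 s [0.11495764 0.12034296 0.12558301] t [-0.03942386  0.025577  ] z 0.26111964416154776
w11 1571 yaw -18.038023 tip centre [ 0.43778873 -0.29787999] root [ 0.52336534 -0.32574832] top z mid 0.20487933204056982 tip z 0.2128184355459909
0.83 [ 0.77882302 -0.03309297  0.14660376]
0.68 [ 0.40922495 -0.27996655  0.20521514]
0.62 [ 0.43493028 -0.01040475  0.14679758]
```

>>> {"op": "drive_tool", "data": {
  "targets": [
    [0,0,-0.04,0,0,0],
    [0.243,-0.086,0,0,0,0],
    [0.243,-0.086,0,0,0,0],
    [0.243,-0.086,0,0,0,0],
    [0,0,0,0,0,0]
  ]
}}

```text
t: 26.88
eef_pos: [0.4404, -0.2949, 0.2051]
ee_rot: [3.141, -0.0, -1.91]
force: [0.4, 0.3, -1.1]
width: 0.01
```

>>> {"op": "drive_tool", "data": {
  "targets": [
    [0.243,-0.086,0,0,0,0],
    [0.243,-0.086,0,0,0,0],
    [0.243,-0.086,0,0,0,0],
    [0.243,-0.086,0,0,0,0],
    [0,0,0,0,0,0]
  ]
}}

```text
t: 27.5
eef_pos: [0.4792, -0.3086, 0.2052]
ee_rot: [3.141, -0.0, -1.91]
force: [-0.5, 0.6, -1.0]
width: 0.0092
```

Run:
```python
from h import *
a,d,c=wrist("w12.png",[]); platecheck("w12",np.array([.5242,-.3250]),-19.4)
im,d=arm.grab_frame("scene")
save("s12.png",np.hstack([cv2.resize(a[100:320,100:400],None,fx=1.3,fy=1.3)[:280], cv2.resize(im[140:280,70:220],(300,280))]))
```

```text
t 27.55 [ 0.4787 -0.3084  0.2052] [ 180.    -0.  -109.4] cam [ 0.455 -0.378  0.389]
tcp s,t (np.float64(0.04844318091483473), np.float64(0.0004912712022455579)) 0.20519817435107332
plate top 2308 s [0.0432881  0.04859471 0.05374116] t [-0.03955051  0.02546911] z 0.25811359718077476
```

View pics/s12.png

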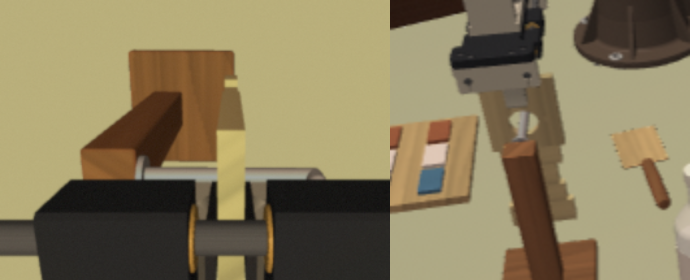

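The peg passes through the tall template's hole, with the plate about 48 mm out. The hole is at 0.203, so lower 14 mm, let go and rise.

>>> {"op": "drive_tool", "data": {
  "targets": [
    [0,0,-0.12,0,0,0],
    [0,0,-0.12,0,0,0],
    [0,0,-0.11,0,0,0],
    [0,0,0,0,0,0]
  ]
}}

```text
t: 28.1
eef_pos: [0.4786, -0.3086, 0.192]
ee_rot: [-3.141, -0.0, -1.91]
force: [-1.8, 0.4, 2.4]
width: 0.0096
```

>>> {"op": "drive_tool", "data": {
  "targets": [
    [0,0,0,0,0,0],
    [0,0,0,0,0,0],
    [0,0,0,0,0,0],
    [0,0,0,0,0,0]
  ],
  "claw": 0.3
}}

```text
t: 28.6
eef_pos: [0.4786, -0.3084, 0.1915]
ee_rot: [3.142, 0.0, -1.91]
force: [-0.5, -0.2, 1.0]
width: 0.026
```

>>> {"op": "drive_tool", "data": {
  "targets": [
    [0,0,0.3,0,0,0],
    [0,0,0.6,0,0,0],
    [0,0,1,0,0,0],
    [0,0,1,0,0,0],
    [0,0,1,0,0,0]
  ]
}}

```text
t: 29.22
eef_pos: [0.4784, -0.3085, 0.35]
ee_rot: [-3.14, -0.0, -1.91]
force: [0.2, 0.2, 0.5]
width: 0.0263
```

>>> {"op": "drive_tool", "data": {
  "targets": [
    [0,0,0,0,0,0],
    [0,0,0,0,0,0],
    [0,0,0,0,0,0],
    [0,0,0,0,0,0]
  ]
}}

```text
t: 29.72
eef_pos: [0.4783, -0.3083, 0.3468]
ee_rot: [3.14, -0.0, -1.91]
force: [0.4, -0.3, 0.6]
width: 0.0264
```

Run:
```python
from h import *
S={"short_template":(np.array([.539,.2935]),-23.2,.12,.13),"tall_template":(np.array([.5242,-.325]),-19.4,.20,.2)}
for cam in("wrist","scene","top"):
    k=arm.get_calibration(cam); im,d=arm.grab_frame(cam); p,u,v=cloud(d,k)
    if cam=="scene": save("s13.png",im)
    for n,(root,yw,h,L) in S.items():
        y=np.radians(yw); f=lambda q:(-((q[...,:2]-root)@[np.cos(y),np.sin(y)]),(q[...,:2]-root)@[-np.sin(y),np.cos(y)])
        s,t=f(p); m=(s>.01)&(s<.085)&(abs(t)<.06)&(abs(p[:,2]-h-.044)<.008)
        if m.sum()>5: print(cam,n,m.sum(),"s",np.median(s[m]),"t",np.percentile(t[m],[1,99]),"hole dz",np.percentile(p[m,2],90)-.055-h)
        for r in arm.landmark_of(n+"_hole",cam)[:3]:
            g=w(r["point"],k); a=f(g)
            if abs(a[0])<.15 and abs(a[1])<.1: print("   net",r["score"],np.round(a,4),round(g[2]-h,4))
    for n in("spare_template","bottle","brush_jar","mug"):
        for r in arm.landmark_of(n,cam)[:1]: print("   ",n,np.round(w(r["point"],k),3))
print(arm.get_state())
```

```text
wrist tall_template 813 s 0.04934968648689495 t [-0.03950366  0.03899781] hole dz -0.009184436258493106
    spare_template [ 0.526 -0.328  0.196]
    mug [ 0.618 -0.022  0.003]
scene short_template 129 s 0.04833505335758668 t [-0.04173734  0.03636279] hole dz -0.009655263795097624
   net 0.73 [ 0.0535 -0.0005] -0.0121
scene tall_template 205 s 0.04645651974518934 t [-0.0359487   0.04249393] hole dz -0.010272199211999233
   net 0.81 [0.0497 0.0044] -0.0105
    spare_template [ 0.578 -0.017  0.008]
    bottle [ 0.643 -0.167  0.001]
    brush_jar [ 0.63   0.172 -0.001]
    mug [0.759 0.147 0.002]
top short_template 116 s 0.05156938243191453 t [-0.03961131  0.03696003] hole dz -0.008125997388637785
   net 0.6 [ 0.0494 -0.0004] -0.0109
    spare_template [ 0.575 -0.022  0.009]
    bottle [0.634 0.172 0.002]
    brush_jar [ 0.635  0.171 -0.002]
    mug [0.762 0.147 0.001]
{'t': 30.775, 'q': array([-2.28890472e-01,  1.24427728e-01,  2.68796364e-02, -2.53366067e-05,
       -1.47325779e+00, -1.10300832e-01]), 'qd': array([-1.08035281e-03, -2.61622494e-05,  3.90945304e-05,  4.73786917e-04,
        9.46438333e-04,  1.58864160e-03]), 'joint_efforts': array([-1.77963815e-03, -4.12814820e+01,  3.10534930e+01,  7.40742087e+00,
        2.76675064e-02, -8.91342688e-05]), 'eef_pos': array([ 0.47855689, -0.3084169 ,  0.3475515 ]), 'ee_rot': array([ 3.14158038e+00,  2.40115735e-05, -1.90999010e+00]), 'force': array([-0.45432866, -0.08478012, -0.53026608]), 'moment': array([ 0.13769465, -0.08692015, -0.00488056]), 'width': 0.026238487099287573}
```

View pics/s13.png

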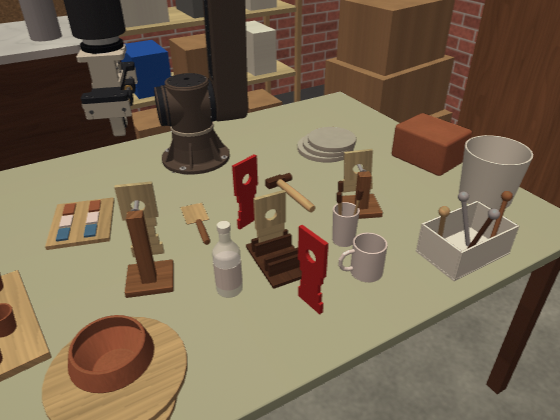

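The scene shows the tall template on the tall peg (138,215), the short one on the low peg (358,170) and the spare still in its slot (270,220). The gripper is clear, so I'll hand in.

```bash
python3 -c "
from station import arm
print(arm.job_done())"
```

```text
the job is handed in; nothing more can be done
None
```

I moved the short template to the low stand's peg, then took the tall template from the slotted block and hung it on the tall stand's peg. The job was handed in at about 31 s of the 72 s allowed; it reports no verdict.

**Last checks:**

| Template | Distance in front of post | Sideways from peg axis | Hole centre below peg axis |
|---|---|---|---|
| Short, on low peg | about 50 mm | about 3 mm or less | 8–12 mm |
| Tall, on tall peg | about 48 mm | 0–4 mm | 9–10.5 mm |

- **Everything else:** The spare template, bottle, jar and mug read where they started, to within a few mm. The clay paddle, mallet and red look-alikes look unmoved in the last picture, but I did not measure them again. The gripper is open and well above the work.
- **What went wrong:** My first grasp of the short template shut empty. The fingers measured about 27 mm shorter than the reported TCP, so I allowed for that and the second grasp held.
- **Readings that disagreed:** In the last wrist picture the networks gave false places for the spare template and mug. In the last top picture they put the bottle on the jar. The scene camera and the picture itself contradict these, so I set them aside.

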